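# Turn the parts carousel to the tub of nuts

## Task

Spin the parts carousel by pushing the upright finger posts on its rim until the open round tub of hex nuts faces front, centred on the dark line of the tongue that sticks out of the carousel's foot, and leave it standing still there. Turn it steadily rather than whirling it; do not touch, lift or tip any of the containers standing on it, and leave the things on the bench where they are.

Things in the scene. Friction and masses are not known exactly. Their poses are not given: they have to be found in the camera images.
- tub_mid (a point): centre, half-way up, of the open round tub heaped with hex nuts: plain white plastic, 72 mm across its rim, 50 mm high, loose, standing in one of the turntable's six compartments about 96 mm from the axis. It is the only open round container (the jar has a lid). It rides round with the turntable.
- foot: fixed foot of the parts carousel; origin on the bench, on the turntable's upright axis; z up. Its own -x axis is the FRONT direction: that way a bare metal tongue 44 mm wide sticks out from under the turntable, ending in a raised block 190 to 250 mm from the axis, 44 mm high, with a dark line along its middle.
- turntable (a joint): turn of the turntable since the start (0 there), rad, growing counter-clockwise seen from above; turns freely both ways without a stop (more than a full turn either way). It runs with about 0.25 N m of friction, so it takes 2 to 3 N at the rim to turn and it stays where it is left.
- post0 (a point): centre of the top end of one upright steel finger post on the turntable's rim: 14 mm diameter, 60 mm high above the disc (its top 107 mm above the bench), 160 mm from the axis, at the outer end of a partition wall (15 mm gap between); the six posts are 60 degrees apart
- post1 (a point): top end of another such finger post, 60 degrees counter-clockwise from post0 seen from above
- post2 (a point): top end of another such finger post, 120 degrees counter-clockwise from post0 seen from above
- post3 (a point): top end of another such finger post, 180 degrees counter-clockwise from post0 seen from above
- post4 (a point): top end of another such finger post, 240 degrees counter-clockwise from post0 seen from above
- post5 (a point): top end of another such finger post, 300 degrees counter-clockwise from post0 seen from above
- bolt_carton: open square cardboard carton of bolts, 50 x 54 x 45 mm high, loose in a compartment of the turntable; origin at the centre of its underside
- shut_carton: shut cardboard carton, 52 x 52 x 58 mm high, loose in a compartment of the turntable; origin at the centre of its underside
- jar: round screw-top jar with a lid, diameter 60 mm, 60 mm high, loose in a compartment of the turntable; origin at the centre of its underside
- square_bin: open rectangular grey plastic bin of nuts, 56 x 46 x 36 mm high, loose in a compartment of the turntable; origin at the centre of its underside
- lidded_box: small cardboard box with a paper-white lid, 42 x 56 x 48 mm high, loose in a compartment of the turntable; origin at the centre of its underside
- screwdriver: screwdriver lying on the bench, about 200 mm long; origin under it. Not part of the job.
- screw_box: cardboard box of screws on the bench, 75 x 110 x 50 mm high; origin at the centre of its underside. Not part of the job.
- big_nut: big hex nut lying on the bench, 44 mm across, 20 mm high; origin at the centre of its underside. Not part of the job.
- wrench: wrench lying on the bench, about 180 mm long; origin under it. Not part of the job.
- oil_bottle: bottle standing on the bench, diameter 56 mm, 120 mm high; origin at the centre of its underside. Not part of the job.
- tub: the open round tub of nuts itself (see tub_mid); origin at the centre of its underside
- hub (a point): top of the steel hub (36 mm across) on the axis in the middle of the turntable, 81 mm above the bench. The turntable is a plywood disc 344 mm in diameter, upper side 47 mm above the bench, with six radial partition walls (28 mm high, 4 mm thick, from 18 to 138 mm off the axis) making six compartments of 60 degrees; one container stands in each.
Things that resemble listed ones, but are neither listed nor needed, are in the scene too. Leave any orange or red look-alike of the shut_carton alone. Leave any purple look-alike of the bolt_carton alone.

How it is judged:
At the end, for the whole second after the job is handed in: The tub stands upright on the turntable, at the front, its centre within 14 mm sideways of the front line (the foot's -x axis); the turntable is at rest (below 0.05 rad/s) and the other containers are still in their compartments (x of tub_mid in the frame of foot below -0.07 m and y of tub_mid in the frame of foot between -0.014 and 0.014 m and z of tub_mid in the frame of foot below 0.082 m and angle between tub_mid's own z axis and vertical below 0.15 rad and velocity of joint turntable between -0.05 and 0.05 rad/s and horizontal distance between each of bolt_carton, shut_carton, jar, square_bin, lidded_box and foot below 0.13 m); the robot touches nothing.
It fails at once if the robot touches a container on the carousel (contact force between any of the fingers, the arm and tub above 1 N or contact force between any of the fingers, the arm and bolt_carton above 1 N or contact force between any of the fingers, the arm and shut_carton above 1 N or contact force between any of the fingers, the arm and jar above 1 N or contact force between any of the fingers, the arm and square_bin above 1 N or contact force between any of the fingers, the arm and lidded_box above 1 N).
It fails at once if a container is lifted off the turntable (height (world z) of tub_mid above 0.092 m or height (world z) of any of bolt_carton, shut_carton, jar, square_bin, lidded_box above 0.067 m).
It fails at once if a container is tipped (angle between any of tub_mid, bolt_carton, shut_carton, jar, square_bin, lidded_box's own z axis and vertical above 0.35 rad).
It fails at once if the turntable is whirled round (faster than half a turn per second) (velocity of joint turntable above 3.14 rad/s or velocity of joint turntable below -3.14 rad/s).
It fails at once if a thing lying on the bench is moved (distance of any of screwdriver, screw_box, big_nut, wrench, oil_bottle from where it was at the start of the episode above 0.02 m).
It also fails if it takes over 54 s, if anything falls off the work surface, if the arm or the gripper's body presses on something with over 40 N, if the wrist force passes 120 N, or if a joint passes its speed limit or range.

## Robot

A 6-joint arm with a two-finger parallel gripper is mounted at the origin on the work surface. World frame = base frame: x ahead of the robot, y to its left, z up, the work surface at z = 0. Lengths are in m, angles in rad, forces in N, time in s.
With the tool pointing down it reaches from about 0.375 to 0.9 m from the base axis. Payload 3.1 kg.
Tool frame: the origin (TCP) lies on the mounting face of the last link; the fingertips stand 182 mm ahead of it and the grasp point (between the pads) lies 164 mm ahead of it; z points along the fingers, y is the direction in which the jaws open and shut (so a half turn about z gives the same grasp; the last joint's range is limited). The gripper opens to 87 mm and grips with 3 to 60 N. Pads are 19 mm wide; open, the fingers measure 117 mm over their backs; the gripper's body (75 mm by 190 mm) begins 51 mm behind the grasp point.
Start: joints at [-1.518, 0.527, 1.433, -0, 1.181, -0.178], TCP at [0.143, -0.608, 0.405] pointing down, gripper open.
Joint ranges: [-3.08, 3.08], [-0.75, 2.2], [0.22, 2.44], [-1.43, 4.57], [0, 2.65], [-2.85, 2.85]. Speed limits (rad/s): [2.79, 2.79, 3.14, 3.14, 3.14, 3.14].

## Interface

Orientations are given as a unit quaternion [x, y, z, w].
In Python, from rig import robot, camera, camera_model gives the robot as it stands.
- The arm moves only by the tool drive_tool, never from a script. Its argument "plan" is a list that holds one entry, the list of rows, each a list of 6 numbers: the shift along the world's x, y, z in units of 2.5 cm (1.0 is 2.5 cm), then the turn, a rotation vector about the world's x, y, z in units of 6 degrees (1.0 is 6 degrees). A call has 1 to 8 rows; each row shifts and turns the commanded pose from where the row before left it; what a row does not reach is not made up. A row lasts 1/8 s, in which the tool goes at most 62.5 mm and 10.7 degrees, less where a joint would pass 70% of its speed; a pose out of reach is approached as far as the arm can. A call with a number of a shift or a turn outside -1 to 1 is refused whole. A call with a gripper value outside its range is refused whole. "grip" is the closure, from 0 (fully open) to 1 (shut), set as the call begins (left out, the last holds). The fingers move at their own pace and stop on an object; "force" is the grip in N (left out, the last holds). Time passes only in rows, so rows that do not move let the fingers close. It gives the time, the measured TCP pose, the force and the opening at its end, in the units of the state.
- robot.get_obs(): the state, without advancing time (a new reading comes with each control period).
- camera(name): name is "side" or "top" or "wrist"; returns the picture (480x640x3 uint8, red, green, blue); there is no depth.
- camera_model(name): a dict with "K" (3x3 intrinsics, pixels), "world_to_cam" (4x4, takes a point from world to camera coordinates); the wrist camera has in their place "tool_from_camera" (4x4, takes a point from camera to tool coordinates, whose origin is the TCP and whose axes are the flange's). Camera axes: x right, y up, looking along -z (the intrinsics and any distortion apply to the point x, -y, -z); pixel columns grow to the right and rows downward; lengths in m; the calibration is good to about 2 mm. A picture is of the moment at which its call begins: read the wrist's pose just before it. camera_model takes no time and is no camera call.
- robot.hand_in(): hands the job in, once; it reports no verdict.
The state is a dict: "time": time; "q": joint angles; "joint_velocities": joint speeds; "joint_torque": joint torques, N m; "position": TCP position; "tool_rot": TCP orientation; "ft_force": force on the tool from outside, world axes, zero at the start; "moment": the same for the moment, N m; "grip_width": finger opening in m.
Only numpy, scipy, OpenCV 4.12 (cv2) and the standard library are available. Lean on these libraries where they do the work, as an engineer would, in place of code of your own. Each camera call takes 0.05 s, during which the arm holds its last target.

## Working session

There is one attempt and no reset: what is moved stays moved. The work goes in short steps, Python scripts to look and compute and a tool call to move; the robot and the scene stay as the last step left them, time stands still between calls to the robot, and variables do not carry over. Pictures are saved under pics/ and viewed, and the job is handed in when it is done.

Besides the shell and the picture viewer there is one more tool, called after ">>>" in YAML: its name, and indented under it one key for each argument. drive_tool: Moves the arm, as the interface text tells. Shifts and turns lie within -1 to 1; 1 stands for 2.5 cm of shift or 6 degrees of turn. Its arguments: {"type":"object","properties":{"plan":{"type":"array","items":{"type":"array","items":{"type":"array","items":{"type":"number","minimum":-1,"maximum":1}}}},"grip":{"type":"number"},"force":{"type":"number"}},"required":["plan"]}

```bash
mkdir -p pics; python3 - <<'E'
from rig import robot,camera,camera_model
import cv2
o=robot.get_obs();print(o)
for n in("top","side"):
    cv2.imwrite(f"pics/{n}0.png",camera(n)[:,:,::-1]);print(n,camera_model(n))
print(camera_model("wrist"))
E
```

```text
{'time': 0.0, 'q': array([-1.51851819e+00,  5.28471227e-01,  1.43391727e+00, -2.08093511e-05,
        1.18137982e+00, -1.78507144e-01]), 'joint_velocities': array([ 2.29942698e-04, -8.93998044e-04,  9.11401204e-05, -2.26908665e-04,
        3.08464064e-04,  2.41479580e-03]), 'joint_torque': array([-5.00410206e-04, -4.40039527e+01, -1.76590580e+01,  6.31958758e-02,
        5.82632725e-02, -1.76221711e-04]), 'position': array([ 0.14296731, -0.60807141,  0.40376333]), 'tool_rot': array([ 9.93348610e-01,  1.15140595e-01,  5.90100598e-05, -1.08627109e-03]), 'ft_force': array([ 0.21805796, -0.4140609 ,  0.2146973 ]), 'moment': array([0.01729099, 0.02891544, 0.03978012]), 'grip_width': 0.08697930387208339}
top {'K': array([[598.3302834 ,   0.        , 317.07344968],
       [  0.        , 598.3302834 , 232.84698494],
       [  0.        ,   0.        ,   1.        ]]), 'world_to_cam': array([[-0.01956694, -0.99964069, -0.01832004,  0.01370999],
       [ 0.98126722, -0.02271333,  0.19130797, -0.53140835],
       [-0.19165534, -0.01423354,  0.98135908, -1.7888008 ],
       [ 0.        ,  0.    
[... 285 characters left out ...]
[ 0.00177407,  0.51787442,  0.85545482, -0.08020086],
       [-0.05112304, -0.85429056,  0.51727562, -1.09676015],
       [ 0.        ,  0.        ,  0.        ,  1.        ]])}
{'K': array([[350.62624925,   0.        , 320.20819693],
       [  0.        , 350.62624925, 243.32589495],
       [  0.        ,   0.        ,   1.        ]]), 'tool_from_camera': array([[-1.50332516e-04,  9.62427958e-01,  2.71537110e-01,
         7.45862084e-02],
       [ 9.99999503e-01, -1.22811395e-04,  9.88923983e-04,
         3.56689999e-04],
       [ 9.85115942e-04,  2.71537124e-01, -9.62427462e-01,
         1.96060281e-02],
       [ 0.00000000e+00,  0.00000000e+00,  0.00000000e+00,
         1.00000000e+00]])}
```

View pics/top0.png

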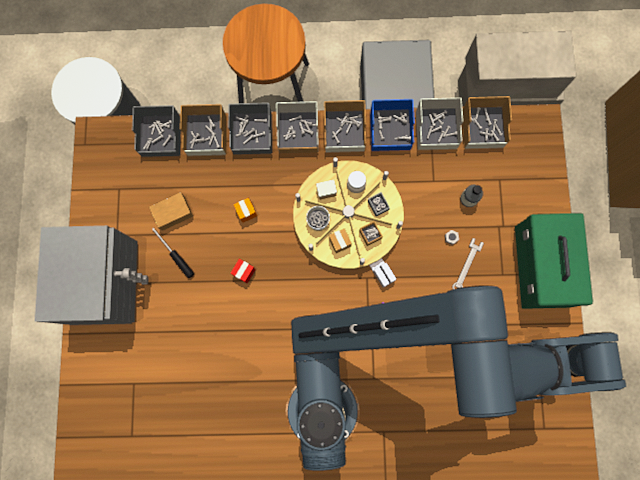

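View pics/side0.png

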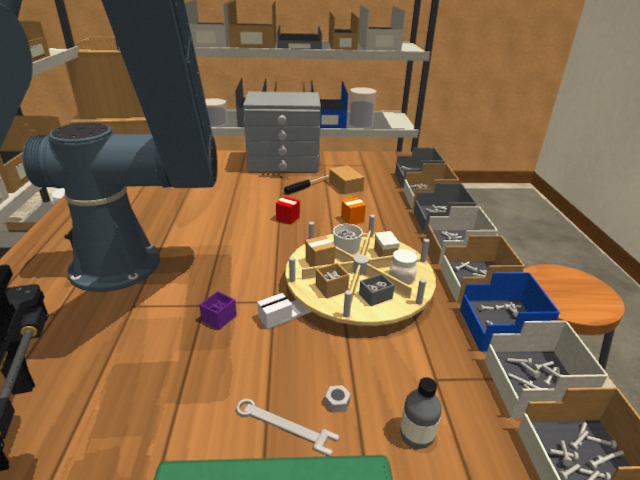

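```bash
python3 - <<'E'
import cv2
i=cv2.imread("pics/top0.png")
cv2.imwrite("pics/top0z.png",cv2.resize(i[150:350,170:420],None,fx=3,fy=3,interpolation=cv2.INTER_CUBIC))
E
```

```text
(no output)
```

View pics/top0z.png

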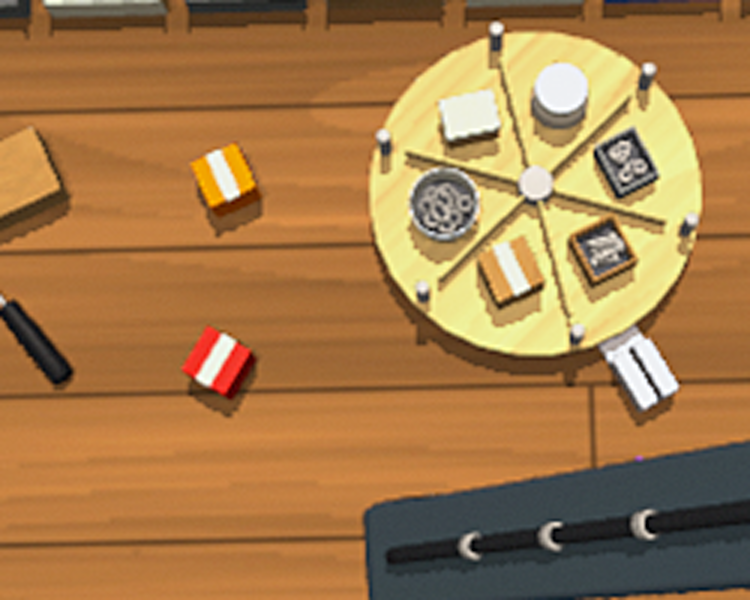

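The open round tub heaped with nuts is at zoom (445,203), which is top pixel (318,218). The other round white one, at zoom (560,93), has a lid and is the jar. The tongue block is around zoom (643,370), with its dark line running (632,346)–(660,393).

```bash
cat > h.py <<'E'
import numpy as np
from rig import camera_model
def ray(name,u,v):
    m=camera_model(name);K=m["K"];T=m["world_to_cam"]
    d=np.array([(u-K[0,2])/K[0,0],-(v-K[1,2])/K[1,1],-1.])
    R=T[:3,:3];return -R.T@T[:3,3],R.T@d
def at(name,u,v,z):
    c,d=ray(name,u,v);return (c+d*(z-c[2])/d[2])
def proj(name,p):
    m=camera_model(name);K=m["K"];T=m["world_to_cam"]
    q=T[:3,:3]@np.array(p)+T[:3,3]
    return K[0,0]*q[0]/-q[2]+K[0,2],K[1,1]*-q[1]/-q[2]+K[1,2]
E
python3 - <<'E'
from h import *
z=lambda u,v,h:at("top",170+u/3-.33,150+v/3-.33,h)
P=np.array([z(u,v,.107) for u,v in[(497,30),(648,70),(690,219),(577,330),(422,288),(383,136)]])
A=np.c_[2*P[:,:2],np.ones(6)];s=np.linalg.lstsq(A,(P[:,:2]**2).sum(1),rcond=None)[0];c=s[:2]
print("axis",c,"r",np.sqrt(s[2]+c@c),np.linalg.norm(P[:,:2]-c,axis=1))
print("hub",z(536,183,.081))
ang=lambda p:np.degrees(np.arctan2(p[1]-c[1],p[0]-c[0]))
for p in P: print(p,ang(p))
t=z(445,200,.095);print("tub",t,ang(t),np.linalg.norm(t[:2]-c))
a=z(632,346,.044);b=z(660,393,.044)
print(a,b,ang(a),ang(b),np.linalg.norm(a[:2]-c),np.linalg.norm(b[:2]-c),np.degrees(np.arctan2(*(b-a)[1::-1])))
E
```

```text
axis [ 0.59198634 -0.09335429] r 0.1591600471100351 [0.15879419 0.15964654 0.15888377 0.15910371 0.15933705 0.15919352]
hub [ 0.59237452 -0.09457345  0.081     ]
[ 0.74693653 -0.05862626  0.107     ] 12.632593037314136
[ 0.70083876 -0.21013686  0.107     ] -47.012886383646155
[ 0.54595115 -0.24542274  0.107     ] -106.84247035568607
[ 0.43702869 -0.12943911  0.107     ] -166.89121757822215
[0.48240799 0.02232145 0.107     ] 133.44944384687525
[0.63852846 0.0588837  0.107     ] 73.00058988573986
tub [ 0.57375637 -0.0020638   0.095     ] 101.29296146309856 0.09309288576248122
[ 0.42865191 -0.18852347  0.044     ] [ 0.38012945 -0.21487919  0.044     ] -149.77216324962936 -150.16064858291128 0.18903785767684317 0.24423685763564312 -151.49072522450402
```

Plan: the axis is at (0.592,-0.093), the front is at about -150°, and the tub is at 101°, so it needs roughly +109° (CCW). I'll push the post at 133° from behind with the fingers closed, at 165 mm radius with the tips at z≈0.08.

>>> drive_tool:
  plan:
    - [[0.55, 0.98, 0, 0, 0, -0.4], [0.55, 0.98, 0, 0, 0, -0.4], [0.55, 0.98, 0, 0, 0, -0.4], [0.55, 0.98, 0, 0, 0, -0.4], [0.55, 0.98, 0, 0, 0, -0.4], [0.55, 0.98, 0, 0, 0, -0.4], [0.55, 0.98, 0, 0, 0, -0.4], [0.55, 0.98, 0, 0, 0, -0.4]]
  grip: 1
  force: 20

```text
time: 1.1
position: [0.2533, -0.4114, 0.4044]
tool_rot: [0.999, -0.053, -0.0, -0.0]
ft_force: [0.8, 0.6, -0.5]
grip_width: 0.0152
```

>>> drive_tool:
  plan:
    - [[0.55, 0.98, 0, 0, 0, -0.4], [0.55, 0.98, 0, 0, 0, -0.4], [0.55, 0.98, 0, 0, 0, -0.4], [0.55, 0.98, 0, 0, 0, -0.4], [0.55, 0.98, 0, 0, 0, -0.4], [0.55, 0.98, 0, 0, 0, -0.4], [0.55, 0.98, 0, 0, 0, -0.4], [0.55, 0.98, 0, 0, 0, -0.4]]

```text
time: 2.1
position: [0.3633, -0.2155, 0.4046]
tool_rot: [0.976, -0.219, -0.0, -0.0]
ft_force: [-0.2, -0.7, 1.1]
grip_width: 0.0007
```

>>> drive_tool:
  plan:
    - [[0.55, 0.98, 0, 0, 0, -0.4], [0.55, 0.98, 0, 0, 0, -0.4], [0.55, 0.98, 0, 0, 0, -0.4], [0.55, 0.98, 0, 0, 0, -0.4], [0.55, 0.98, 0, 0, 0, 0], [0.55, 0.98, 0, 0, 0, 0], [0.55, 0.98, 0, 0, 0, 0], [0.55, 0.98, 0, 0, 0, 0]]

```text
time: 3.1
position: [0.4732, -0.0195, 0.4045]
tool_rot: [0.954, -0.299, -0.0, 0.0]
ft_force: [1.1, -0.3, 0.6]
grip_width: 0.0004
```

```bash
python3 - <<'E'
from rig import robot
o=robot.get_obs();print(o["time"],o["q"].round(2),o["position"],o["tool_rot"],o["grip_width"])
E
```

```text
3.1 [-0.28  0.33  1.8  -0.    1.02  1.9 ] [ 0.4732456  -0.01949068  0.40448007] [ 9.54311121e-01 -2.98814604e-01 -3.39465421e-04  3.94932448e-05] 0.00044763065806098095
```

>>> drive_tool:
  plan:
    - [[0.55, 0.96, 0, 0, 0, 0], [0.55, 0.96, 0, 0, 0, 0], [0.55, 0.96, 0, 0, 0, 0], [0, 0, -0.6, 0, 0, 0], [0, 0, -0.6, 0, 0, 0]]

```text
time: 3.72
position: [0.5135, 0.0514, 0.3733]
tool_rot: [0.954, -0.299, -0.001, 0.0]
ft_force: [0.0, 1.0, 0.0]
grip_width: 0.0004
```

```bash
python3 - <<'E'
from rig import robot,camera
import cv2
o=robot.get_obs();print(o["time"],o["position"],o["tool_rot"])
i=camera("side")[:,:,::-1]
cv2.imwrite("pics/s1.png",cv2.resize(i[150:350,220:470],None,fx=3,fy=3,interpolation=cv2.INTER_CUBIC))
E
```

```text
3.725 [0.51349115 0.0513752  0.37334597] [ 9.54352911e-01 -2.98679620e-01 -9.22122904e-04  3.93849814e-04]
```

View pics/s1.png

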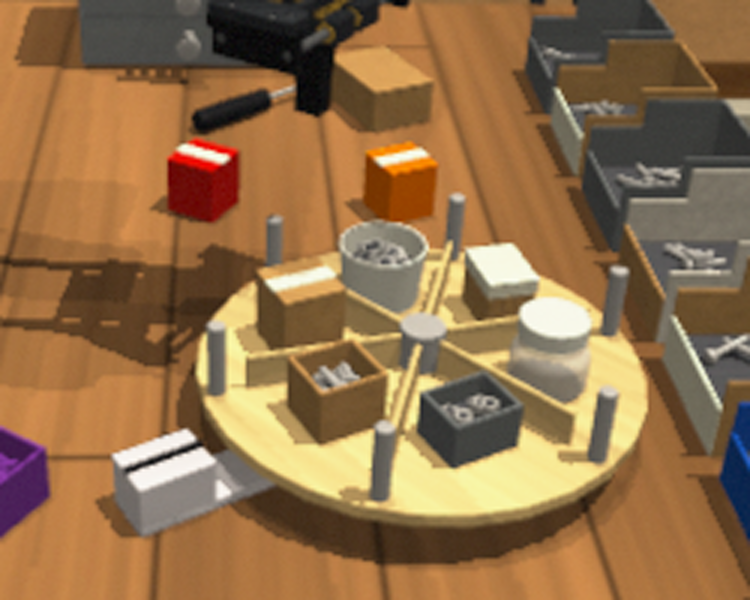

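>>> drive_tool:
  plan:
    - [[0, 0, -0.9, 0, 0, 0], [0, 0, -0.9, 0, 0, 0], [0, 0, -0.9, 0, 0, 0], [0, 0, -0.9, 0, 0, 0], [0, 0, -0.9, 0, 0, 0], [0, 0, 0, 0, 0, 0]]

```text
time: 4.53
position: [0.513, 0.0508, 0.2605]
tool_rot: [0.954, -0.3, -0.003, 0.001]
ft_force: [-0.4, -1.0, 0.3]
grip_width: 0.0006
```

```bash
cat > p.py <<'E'
import sys,numpy as np
from rig import robot
c=np.array([.592,-.0935]);step=float(sys.argv[1]);n=int(sys.argv[2])
o=robot.get_obs();p=o["position"][:2];a=np.arctan2(*(p-c)[::-1])
print(o["time"],o["position"],"r",np.linalg.norm(p-c),"ang",np.degrees(a)%360,"F",o["ft_force"].round(1))
for k in range(n):
    a+=np.radians(step);q=c+.165*np.array([np.cos(a),np.sin(a)]);print(((q-p)/.025).round(2));p=q
E
python3 p.py 4 29
```

```text
4.525 [0.5130353  0.05078982 0.260451  ] r 0.16448397305749968 ang 118.69032342935094 F [-0.4 -1.   0.3]
[-0.41 -0.22]
[-0.38 -0.26]
[-0.36 -0.29]
[-0.34 -0.31]
[-0.32 -0.34]
[-0.29 -0.36]
[-0.27 -0.38]
[-0.24 -0.39]
[-0.21 -0.41]
[-0.18 -0.42]
[-0.15 -0.43]
[-0.12 -0.44]
[-0.09 -0.45]
[-0.06 -0.46]
[-0.03 -0.46]
[ 0.01 -0.46]
[ 0.04 -0.46]
[ 0.07 -0.46]
[ 0.1  -0.45]
[ 0.13 -0.44]
[ 0.16 -0.43]
[ 0.19 -0.42]
[ 0.22 -0.4 ]
[ 0.25 -0.39]
[ 0.28 -0.37]
[ 0.3  -0.35]
[ 0.32 -0.33]
[ 0.35 -0.3 ]
[ 0.37 -0.28]
```

>>> drive_tool:
  plan:
    - [[-0.41, -0.22, 0, 0, 0, 0.5], [-0.38, -0.26, 0, 0, 0, 0.5], [-0.36, -0.29, 0, 0, 0, 0.5], [-0.34, -0.31, 0, 0, 0, 0.5], [-0.32, -0.34, 0, 0, 0, 0.5], [-0.29, -0.36, 0, 0, 0, 0.5], [-0.27, -0.38, 0, 0, 0, 0.5], [-0.24, -0.39, 0, 0, 0, 0.5]]

```text
time: 5.52
position: [0.4492, -0.0128, 0.2632]
tool_rot: [0.996, -0.094, 0.001, 0.0]
ft_force: [1.1, 1.4, -0.3]
grip_width: 0.0002
```

```bash
python3 p.py 4 8;  python3 - <<'E'
from rig import robot,camera
import cv2
i=camera("side")[:,:,::-1]
cv2.imwrite("pics/s2.png",cv2.resize(i[150:350,220:470],None,fx=3,fy=3,interpolation=cv2.INTER_CUBIC))
E
```

```text
5.525 [ 0.44921975 -0.01281473  0.26319096] r 0.16400095252746633 ang 150.5291636883855 F [ 1.1  1.4 -0.3]
[-0.25 -0.39]
[-0.18 -0.42]
[-0.15 -0.43]
[-0.12 -0.44]
[-0.09 -0.45]
[-0.06 -0.46]
[-0.03 -0.46]
[ 0.   -0.46]
```

View pics/s2.png

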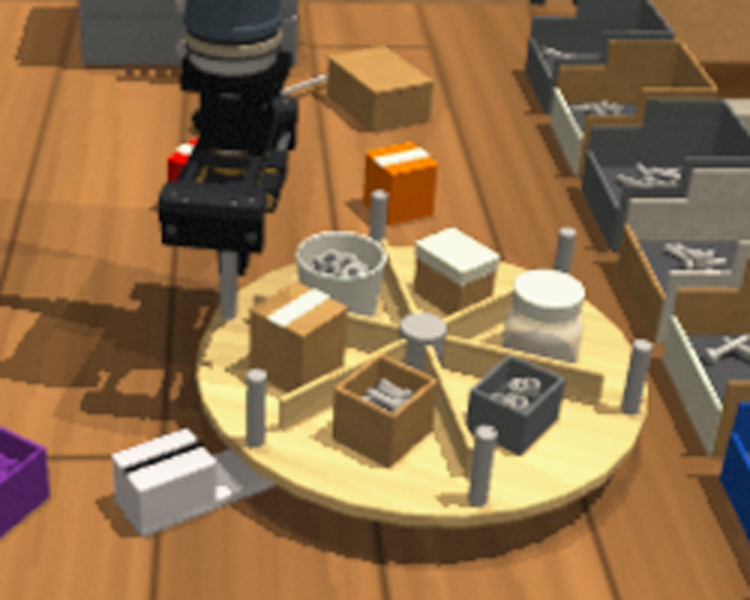

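The table turns with the post being pushed (zoom (229,285)), and the tub rides along untouched at (340,270). Continuing.

>>> drive_tool:
  plan:
    - [[-0.22, -0.4, 0, 0, 0, 0.6], [-0.18, -0.42, 0, 0, 0, 0.6], [-0.15, -0.43, 0, 0, 0, 0.6], [-0.12, -0.44, 0, 0, 0, 0.6], [-0.09, -0.45, 0, 0, 0, 0.6], [-0.06, -0.46, 0, 0, 0, 0.6], [-0.03, -0.46, 0, 0, 0, 0.6], [0, -0.46, 0, 0, 0, 0.6]]

```text
time: 6.58
position: [0.4278, -0.1005, 0.2629]
tool_rot: [0.988, 0.157, 0.0, 0.0]
ft_force: [1.7, 2.0, 0.1]
grip_width: 0.0002
```

```bash
python3 p.py 4 10
```

```text
6.575 [ 0.42776829 -0.10049584  0.26294017] r 0.1643806419048624 ang 182.43917560420118 F [1.7 2.  0.1]
[ 0.01 -0.46]
[ 0.07 -0.46]
[ 0.1  -0.45]
[ 0.13 -0.44]
[ 0.16 -0.43]
[ 0.19 -0.42]
[ 0.22 -0.41]
[ 0.25 -0.39]
[ 0.27 -0.37]
[ 0.3  -0.35]
```

>>> drive_tool:
  plan:
    - [[0.02, -0.46, 0, 0, 0, 0.6], [0.07, -0.46, 0, 0, 0, 0.6], [0.1, -0.45, 0, 0, 0, 0.6], [0.13, -0.44, 0, 0, 0, 0.6], [0.16, -0.43, 0, 0, 0, 0.6], [0.19, -0.42, 0, 0, 0, 0.6], [0.22, -0.41, 0, 0, 0, 0.6], [0.25, -0.39, 0, 0, 0, 0.6]]

```text
time: 7.58
position: [0.4558, -0.1866, 0.2628]
tool_rot: [0.918, 0.398, -0.0, -0.001]
ft_force: [0.7, 1.9, 0.9]
grip_width: 0.0004
```

```bash
python3 p.py 3 8;  python3 - <<'E'
from rig import robot,camera
import cv2
for n,(a,b,c,d) in dict(side=(150,350,220,470),top=(150,350,230,480)).items():
    i=camera(n)[:,:,::-1]
    cv2.imwrite(f"pics/{n}3.png",cv2.resize(i[a:b,c:d],None,fx=3,fy=3,interpolation=cv2.INTER_CUBIC))
E
```

```text
7.575 [ 0.45579736 -0.18656966  0.26279519] r 0.1649639949835063 ang 214.34548192135517 F [0.7 1.9 0.9]
[ 0.2  -0.28]
[ 0.22 -0.27]
[ 0.23 -0.26]
[ 0.24 -0.24]
[ 0.26 -0.23]
[ 0.27 -0.22]
[ 0.28 -0.2 ]
[ 0.29 -0.19]
```

View pics/side3.png

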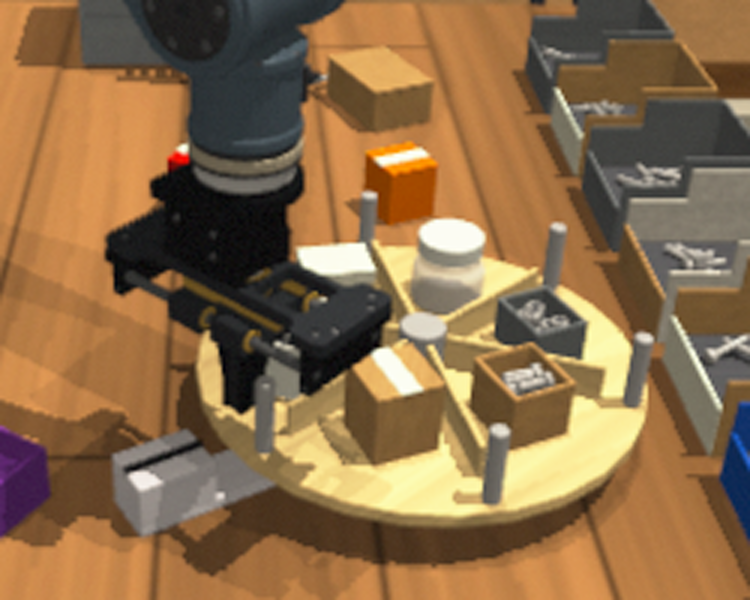

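View pics/top3.png

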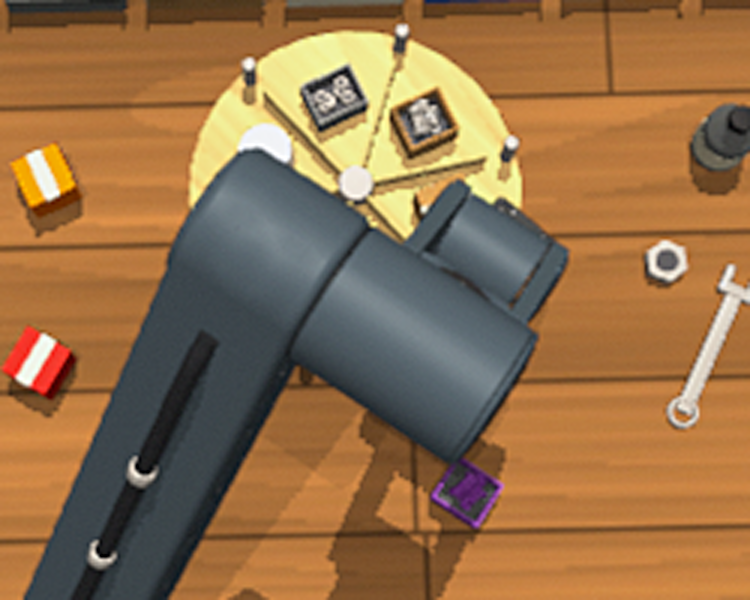

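```bash
python3 - <<'E'
from h import *
c=np.array([.592,-.0935])
for u,v in[(250,64),(402,30),(511,143)]:
    p=at("top",230+u/3-.33,150+v/3-.33,.107);print(p,np.degrees(np.arctan2(p[1]-c[1],p[0]-c[0])),np.linalg.norm(p[:2]-c))
E
```

```text
[0.71269144 0.01019231 0.107     ] 40.66759390116094 0.15911793626541493
[ 0.74473237 -0.14495943  0.107     ] -18.61998131429229 0.1611683890998231
[ 0.62376027 -0.24999915  0.107     ] -78.52807321236834 0.159689382515162
```

>>> drive_tool:
  plan:
    - [[0.2, -0.28, 0, 0, 0, 0.5], [0.22, -0.27, 0, 0, 0, 0.5], [0.23, -0.26, 0, 0, 0, 0.5], [0.24, -0.24, 0, 0, 0, 0.5], [0.26, -0.23, 0, 0, 0, 0.5], [0.18, -0.15, 0, 0, 0, 0.2], [0.14, -0.11, 0, 0, 0, 0.1], [0.09, -0.07, 0, 0, 0, 0]]

```text
time: 8.68
position: [0.4953, -0.2268, 0.2624]
tool_rot: [0.85, 0.527, 0.0, -0.0]
ft_force: [-2.0, 1.7, 1.7]
grip_width: 0.0005
```

```bash
python3 p.py 1 4;  python3 - <<'E'
from rig import robot,camera
import cv2
for n,(a,b,c,d) in dict(side=(150,350,220,470),top=(150,350,230,480)).items():
    i=camera(n)[:,:,::-1]
    cv2.imwrite(f"pics/{n}4.png",cv2.resize(i[a:b,c:d],None,fx=3,fy=3,interpolation=cv2.INTER_CUBIC))
E
```

```text
8.675 [ 0.49529034 -0.22675171  0.2623664 ] r 0.16464742963366205 ang 234.02910218251657 F [-2.   1.7  1.7]
[ 0.09 -0.08]
[ 0.09 -0.07]
[ 0.1  -0.06]
[ 0.1  -0.06]
```

View pics/side4.png

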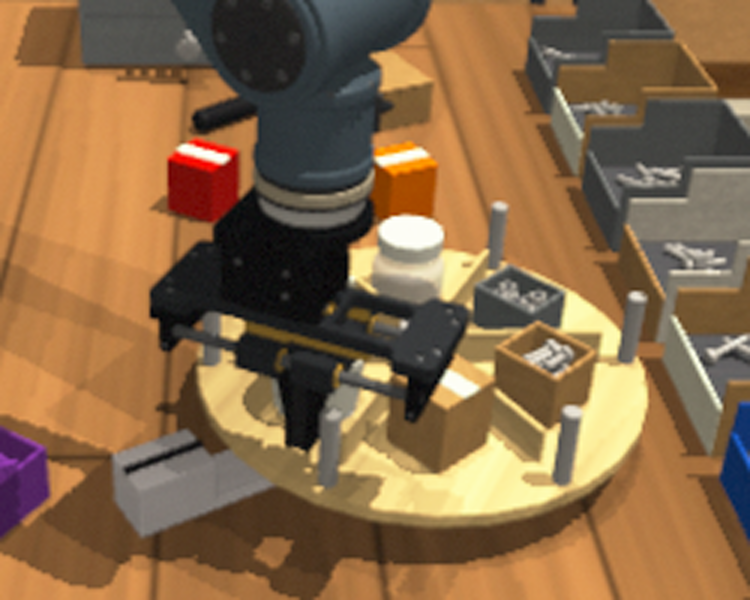

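View pics/top4.png

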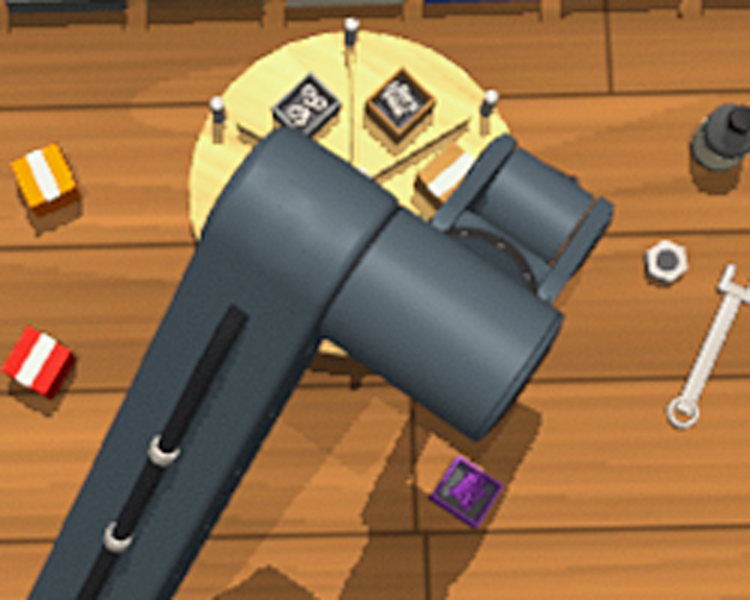

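```bash
python3 - <<'E'
from h import *
c=np.array([.592,-.0935])
for u,v in[(218,102),(351,23),(490,96)]:
    p=at("top",230+u/3-.33,150+v/3-.33,.107);print(p,np.degrees(np.arctan2(p[1]-c[1],p[0]-c[0])),np.linalg.norm(p[:2]-c))
E
```

```text
[0.67359196 0.04325159 0.107     ] 59.177857010020254 0.15924272175860002
[ 0.7534869  -0.09339409  0.107     ] 0.03757578922217894 0.16148693507361803
[ 0.67306922 -0.23113447  0.107     ] -59.50113586765585 0.1597356155132397
```

>>> drive_tool:
  plan:
    - [[-0.2, 0.14, 0, 0, 0, 0], [0, 0, 0.6, 0, 0, 0], [0, 0, 0.9, 0, 0, 0], [0, 0, 0.9, 0, 0, 0], [0, 0, 0.9, 0, 0, 0], [0, 0, 0.9, 0, 0, 0], [0, 0, 0.9, 0, 0, 0], [0, -0.9, 0.5, 0, 0, 0]]

```text
time: 9.78
position: [0.4901, -0.2449, 0.4047]
tool_rot: [0.849, 0.528, 0.001, 0.001]
ft_force: [0.3, 0.5, -0.2]
grip_width: 0.0005
```

>>> drive_tool:
  plan:
    - [[-0.4, -0.9, 0, 0, 0, 0], [-0.4, -0.9, 0, 0, 0, 0], [-0.4, -0.9, 0, 0, 0, 0], [-0.4, -0.9, 0, 0, 0, 0], [-0.4, -0.9, 0, 0, 0, 0], [-0.4, -0.9, 0, 0, 0, 0], [-0.4, -0.9, 0, 0, 0, 0], [-0.4, -0.9, 0, 0, 0, 0]]

```text
time: 10.78
position: [0.4098, -0.4266, 0.4033]
tool_rot: [0.85, 0.527, 0.0, 0.001]
ft_force: [0.2, -0.6, -0.0]
grip_width: 0.0002
```

```bash
python3 p.py 1 0;  python3 - <<'E'
from rig import robot,camera
import cv2
for n,(a,b,c,d) in dict(side=(150,350,220,470),top=(150,350,230,480)).items():
    i=camera(n)[:,:,::-1]
    cv2.imwrite(f"pics/{n}5.png",cv2.resize(i[a:b,c:d],None,fx=3,fy=3,interpolation=cv2.INTER_CUBIC))
E
```

```text
10.775 [ 0.40975255 -0.42663373  0.40325522] r 0.37972650017646503 ang 241.31825632317737 F [ 0.2 -0.6 -0. ]
```

View pics/side5.png

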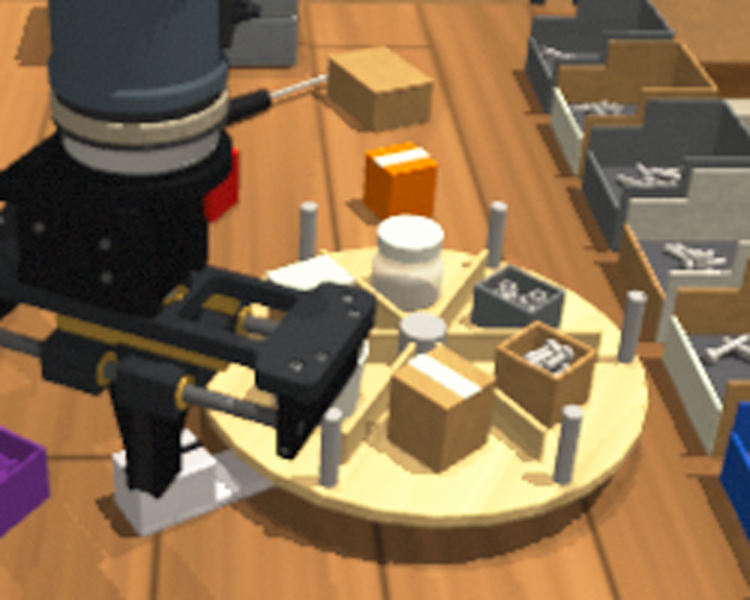

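View pics/top5.png

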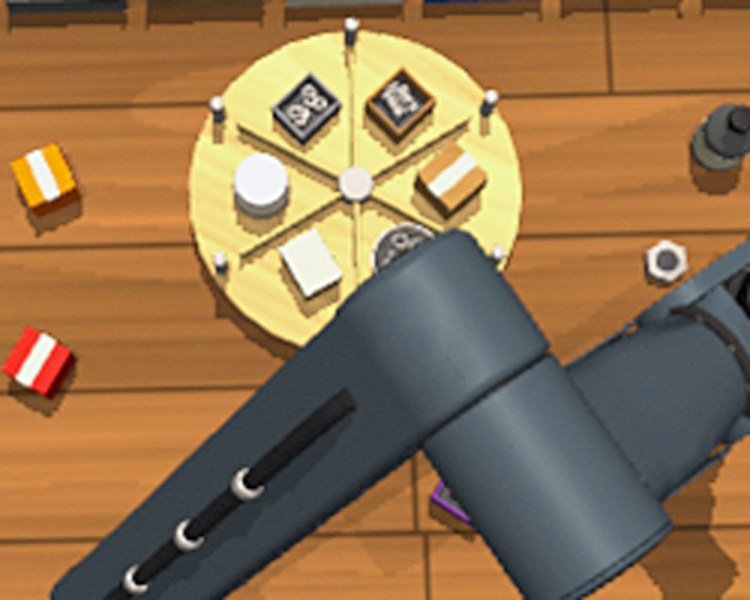

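>>> drive_tool:
  plan:
    - [[-0.95, -0.7, 0, 0, 0, 0], [-0.95, -0.7, 0, 0, 0, 0], [-0.95, -0.7, 0, 0, 0, 0], [-0.95, -0.7, 0, 0, 0, 0], [-0.95, -0.7, 0, 0, 0, 0], [-0.95, -0.7, 0, 0, 0, 0], [-0.95, -0.7, 0, 0, 0, 0], [-0.95, -0.7, 0, 0, 0, 0]]

```text
time: 11.88
position: [0.22, -0.5658, 0.4025]
tool_rot: [0.85, 0.527, 0.0, -0.0]
ft_force: [-0.1, 0.3, 0.7]
grip_width: 0.0005
```

>>> drive_tool:
  plan:
    - [[-0.95, -0.7, 0, 0, 0, 0], [-0.95, -0.7, 0, 0, 0, 0], [-0.95, -0.7, 0, 0, 0, 0], [0, 0, 0, 0, 0, 0]]

```text
time: 12.38
position: [0.1479, -0.619, 0.4024]
tool_rot: [0.85, 0.526, -0.0, 0.0]
ft_force: [-0.2, 0.4, 0.2]
grip_width: 0.0005
```

```bash
python3 p.py 1 0;  python3 - <<'E'
from rig import robot,camera
import cv2
for n,(a,b,c,d) in dict(side=(150,350,220,470),top=(190,290,300,425)).items():
    i=camera(n)[:,:,::-1]
    cv2.imwrite(f"pics/{n}6.png",cv2.resize(i[a:b,c:d],None,fx=750/(d-c),fy=600/(b-a),interpolation=cv2.INTER_CUBIC))
E
```

```text
12.375 [ 0.14790596 -0.61904891  0.40237024] r 0.688056081085221 ang 229.80185845868007 F [-0.2  0.4  0.2]
```

View pics/side6.png

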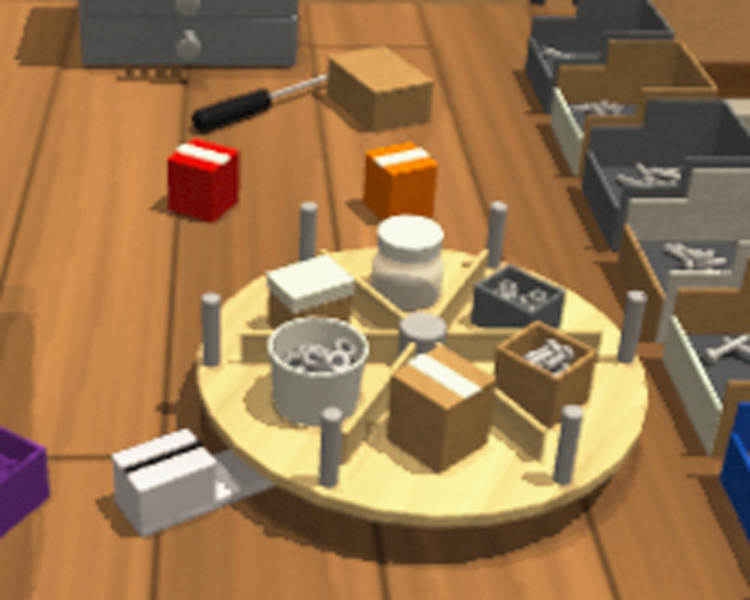

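View pics/top6.png

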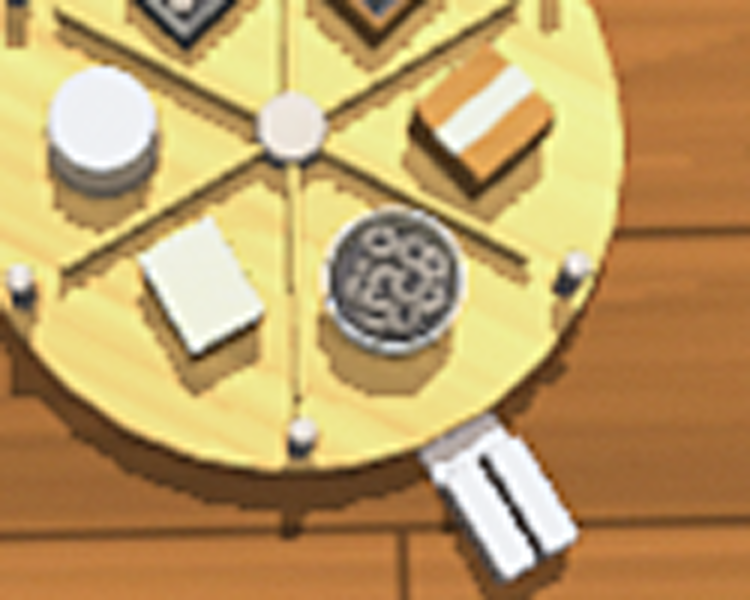

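```bash
python3 - <<'E'
from h import *
z=lambda u,v,h:at("top",300+u/6-.42,190+v/6-.42,h)[:2]
a,b=z(486,457,.044),z(538,552,.044);t=z(396,280,.097);h=z(292,124,.081)
c=np.array([.592,-.0935])
d=(b-a)/np.linalg.norm(b-a)
print("line",a,b,"tub",t,"hub",h)
for nm,cc in(("fit",c),("hub",h)):
  for m in((a+b)/2,):
    f=(m-cc)/np.linalg.norm(m-cc); v=t-cc
    print(nm,"front deg",np.degrees(np.arctan2(f[1],f[0])),"tub ang",np.degrees(np.arctan2(v[1],v[0])),"r",np.linalg.norm(v),"side",f[0]*v[1]-f[1]*v[0])
v=t-a;print("line only side",d[0]*v[1]-d[1]*v[0])
s=lambda u,v,h:at("side",220+u/3-.33,150+v/3-.33,h)[:2]
t=s(319,349,.097);a,b=s(123,467,.044),s(199,434,.044);h=s(423,330,.081)
m=(a+b)/2;f=(m-c)/np.linalg.norm(m-c);v=t-c
print("side cam",t,a,b,h,np.degrees(np.arctan2(f[1],f[0])),"side",f[0]*v[1]-f[1]*v[0])
E
```

```text
line [ 0.42635141 -0.18917315] [ 0.37739   -0.2134797] tub [ 0.50896945 -0.14312104] hub [ 0.59370324 -0.09433882]
fit front deg -150.44149222917608 tub ang -149.1364528207052 r 0.09672807049897694 side 0.0022030074498192165
hub front deg -150.85099950064668 tub ang -150.0704705326379 r 0.09777279248905259 side 0.001331898039874324
line only side -0.004511611991498493
side cam [ 0.5091197  -0.14428192] [ 0.3719656  -0.20809539] [ 0.42352372 -0.17313786] [ 0.59089027 -0.09802666] -153.43755541871354 side 0.008359936626365624
```

```bash
python3 - <<'E'
from h import *
import cv2
i=cv2.imread("pics/side6.png")
c=np.array([.592,-.0935]);
for an,col in((-150.5,(0,0,255)),(-153.5,(255,0,0))):
  f=np.array([np.cos(np.radians(an)),np.sin(np.radians(an))])
  for r in np.arange(.19,.251,.01):
    for zz in (.044,):
      u,v=proj("side",[*(c+r*f),zz]);cv2.circle(i,(int((u-220+.33)*3),int((v-150+.33)*3)),2,col,-1)
for k in range(6):
  a=np.radians(60*k-.1);u,v=proj("side",[*(c+.16*np.array([np.cos(a),np.sin(a)])),.107]);cv2.circle(i,(int((u-220+.33)*3),int((v-150+.33)*3)),2,(0,255,0),-1)
cv2.imwrite("pics/chk.png",i)
cv2.imwrite("pics/chkz.png",cv2.resize(i[380:560,80:320],(720,540)))
E
```

```text
(no output)
```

View pics/chk.png

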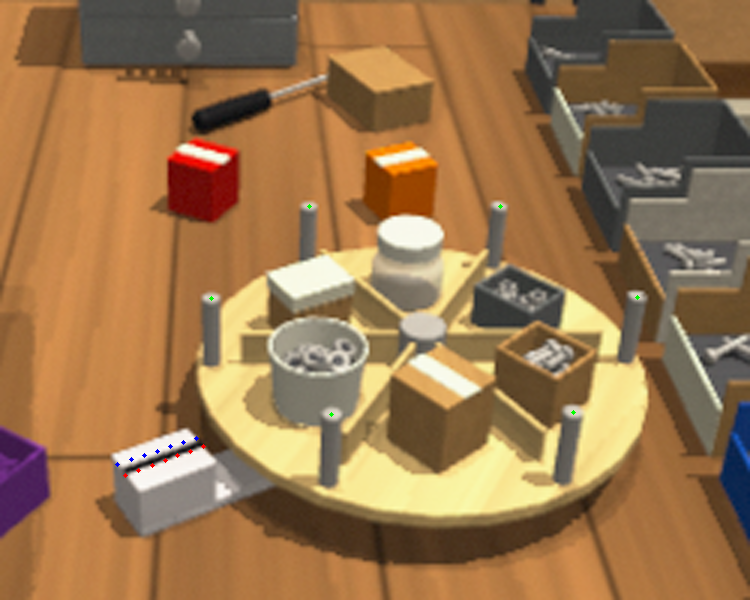

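View pics/chkz.png

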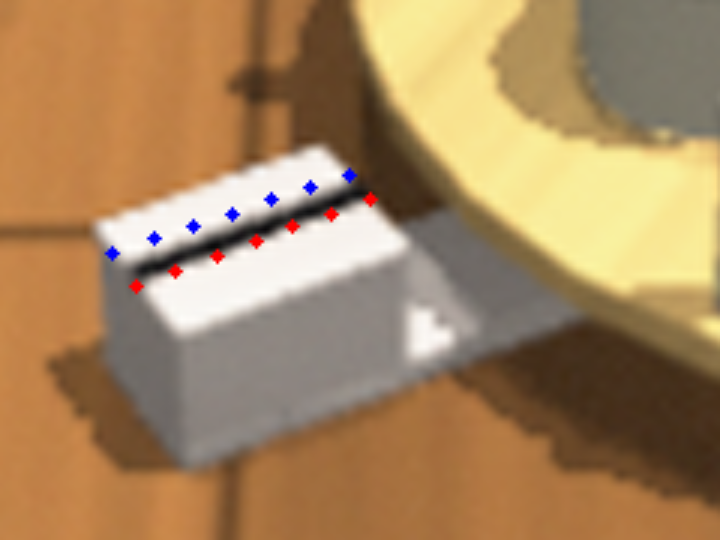

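The offset is about 2–4 mm against the 14 mm allowed, the table is at rest, and the arm is clear, so I'm handing in.

```bash
python3 - <<'E'
from rig import robot
print(robot.hand_in())
E
```

```text
the job is handed in; nothing more can be done
None
```

I turned the carousel about 107° counter-clockwise by pushing one finger post with the closed fingers. I slowed down over the last 20°, backed off and lifted clear, then handed the job in at about 12.5 s of the 54 s.

**Final position:** the top camera put the tub upright at the front, 96–98 mm from the axis and 1–2 mm sideways of the front line, against the 14 mm allowed. The side camera agreed on the tub's position to within about 1 mm.

**Disagreements between checks:**
- My first side-camera reading of the dark line gave an 8 mm offset. Projecting the line back onto the picture showed I had misread its position. Corrected, the side camera puts the front direction about 1° from the top camera's, so the offset is about 4 mm at most.
- Extending the drawn line from the block alone gave about 4.5 mm on the other side, but that line is too short to be precise.

**Other checks:**
- All six containers were still in their compartments and upright.
- The screwdriver and screw box, which were in the last view, looked unmoved. The wrench, big nut and oil bottle were outside it and last looked fine two pictures earlier. The arm did not go near them after that.
- The turntable's post positions matched before and after I pulled the arm away, so it was at rest. I did not measure its speed directly.

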